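Shut the balance cover and press tare

TASK

Get the balance ready for weighing: with your fingertips slide the clear cover on top of its draught shield fully shut (towards the keys), then press the blue tare key right down, let it come up and draw back. Work gently with the fingers only pushing: do not grip anything, do not press tare while the cover is open, do not press the other keys, and leave the cup on the pan and the other things on the desk where they are.

Things in the scene. Friction and masses are not known exactly. Their poses are not given: they have to be found in the camera images.
- balance: White balance fixed on the desk, 250 mm deep (x) by 200 wide (y). Origin on the desk under its centre; x to its rear, y to its left seen from the keys, z up. Keys on the front (-x) edge of the housing, top 44 mm up; behind them a dark display bar (x -68 to -40 mm, 56 high). Glass draught shield at x -36 to 122, y +-80 mm, 112 mm high; its roof's front is the sliding cover, the rear fixed.
- cover (a joint): Sliding cover of the draught shield: distance in m that it stands open. 0 = fully shut against its stop (all the way to the front), 0.088 = fully open (to the rear, balance +x). It moves with about 1.5 N of friction and stays where it is left.
- cover_handle (a point): Centre of the black handle bar on the cover: 12 mm thick (balance x), 70 wide (y), 18 high, top 9 mm above this point. The cover's clear plate (blue edges) has its top 9 mm below this point, 116.5 mm above the desk, and runs 80 mm behind it and 17 in front, 156 wide. Moves with the cover; at balance x = -20 mm when shut. Pushing the bar's rear face to balance -x shuts the cover.
- key_tare_top (a point): Middle of the top face of the blue tare key, the second key from the balance's left, at balance (-98, +22) mm and 52 mm above the desk when up. Keys are 18 mm (x) by 26 mm (y), stand 8 mm proud of the housing, 44 mm apart centre to centre.
- key_tare (a joint): How far the tare key is pressed, m: 0 up, 0.004 fully down. It is sprung: about 1 N to start, about 4 N fully down, and it comes up by itself.
- key_power (a joint): The red key, leftmost, at balance (-98, +66) mm; same size, travel and spring as tare; to be left alone.
- key_unit (a joint): The dark grey key at balance (-98, -22) mm, next to tare on its right; same kind; to be left alone.
- key_print (a joint): The dark grey rightmost key at balance (-98, -66) mm; same kind; to be left alone.
- cup: White plastic weighing cup, 38 mm across and 40 mm high, loose on the steel pan inside the shield (pan top 54 mm above the desk). Origin at the centre of its underside, z up its axis.
- weight: Brass calibration weight with a grip knob, 26 mm across, 42 mm high, loose on the desk at the balance's right side. Origin at the centre of its underside.
- tube_rack: Clear rack of capped tubes, 105 x 65 mm, 49 mm high, loose at the balance's left side. Origin at the centre of its underside.
- tip_box: Pipette tip box, blue with an orange top and an open clear lid at its +x edge, 82 x 122 mm, up to about 130 mm high, loose. Origin at the centre of its underside.
- pipette: White and grey pipette, 270 mm long along its x, about 26 mm high, lying loose on the desk. Origin on the desk under its middle.
- reagent_bottle: Amber bottle with a blue cap, 64 mm across, 140 mm high, standing loose on the desk. Origin at the centre of its underside.
- timer: White bench timer, 62 x 68 x 18 mm, lying loose on the desk. Origin at the centre of its underside.

How it is judged:
On the way, in this order (a step that is already met when the one before it is completed fails the run):
1. the cover is fully shut (value of joint cover below 0.005 m), for 0.1 s.
2. the tare key is pressed down with the cover shut (value of joint key_tare above 0.0025 m and value of joint cover below 0.005 m), for 0.05 s.
At the end, for the whole second after the job is handed in: The cover is shut to within 5 mm of its stop, the tare key has been pressed (more than 2.5 mm of its 4 mm) and is up again, the other keys are up, the cup stands upright and still on the pan within 10 mm of where it was, and the other things are within 15 mm of where they were (value of joint cover below 0.005 m and value of joint each of key_tare, key_power, key_unit, key_print below 0.001 m and linear speed of cup below 0.02 m/s and angle between cup's own z axis and vertical below 0.15 rad and distance of cup from where it was at the start of the episode below 0.01 m and distance of each of weight, tube_rack, tip_box, pipette, reagent_bottle, timer from where it was at the start of the episode below 0.015 m); the robot touches nothing.
It fails at once if tare pressed (more than 1.5 mm) while the cover is more than 8 mm open (value of joint key_tare above 0.0015 m and value of joint cover above 0.008 m).
It fails at once if another key pressed (more than 1.5 mm) (value of joint any of key_power, key_unit, key_print above 0.0015 m).
It fails at once if the balance, its cover or a key gripped or pressed with more than 30 N (contact force between any of the fingers, the arm and balance above 30 N).
It fails at once if the cup moved more than 10 mm or lifted (distance of cup from where it was at the start of the episode above 0.01 m).
It fails at once if another thing on the desk moved more than 15 mm or lifted (distance of any of weight, tube_rack, tip_box, pipette, reagent_bottle, timer from where it was at the start of the episode above 0.015 m).
It also fails if it takes over 40 s, if anything falls off the work surface, if the arm or the gripper's body presses on something with over 40 N, if the wrist force passes 120 N, or if a joint passes its speed limit or range.

ROBOT

A 7-joint arm with a two-finger parallel gripper is mounted at the origin on the work surface. World frame = base frame: x ahead of the robot, y to its left, z up, the work surface at z = 0. Lengths are in m, angles in rad, forces in N, time in s.
With the tool pointing down it reaches from about 0.35 to 0.775 m from the base axis. Payload 3.1 kg.
Tool frame: the origin (TCP) lies between the finger pads; the fingertips stand 19 mm ahead of it and the grasp point (between the pads) is the TCP; z points along the fingers, y is the line along which they close (so a half turn about z gives the same grasp; the last joint's range is limited). The gripper opens to 85 mm and grips with 20 to 120 N. Pads are 22 mm wide; open, the fingers measure 114 mm over their backs; the gripper's body (76 mm by 85 mm) begins 54 mm behind the grasp point. The pads swing forward as they close: fully open they stand 13 mm farther back than shut.
Start: joints at [-1.249, 0.311, 0.014, 1.512, -0.004, 1.319, -0.027], TCP at [0.196, 0.514, 0.25] pointing down, gripper open.
Joint ranges: [-2.7, 2.7], [-0.3, 1.91], [-1.27, 1.3], [0.12, 2.57], [-1.44, 4.58], [0.2, 2.03], [-3.05, 3.05]. Speed limits (rad/s): [2.79, 2.79, 3.14, 3.14, 3.14, 3.14, 3.14].

INTERFACE

Orientations are given as a rotation vector (axis times angle).
In Python, from plant import robot gives the robot as it stands.
- The arm moves only by the tool play_rows, never from a script. Its argument "steps" is a list of rows, each a list of 3 entries, a list of its own where there are three numbers: the closure, from 0 (fully open) to 1 (shut), then the shift along the tool's x, y, z in cm, then the turn about the tool's z in degrees. In form: [[hand, [dx, dy, dz], yaw], ...]. A call has 1 to 8 rows; each row is the pose to reach, as a shift and turn from the pose commanded when the call began, along the tool's axes at that moment; what a row does not reach only later rows make up. A row lasts 1/12 s, in which the tool goes at most 41.7 mm and 7.16 degrees, less where a joint would pass 70% of its speed; a pose out of reach is approached as far as the arm can. A call with a gripper value outside its range is refused whole. The fingers move at their own pace and stop on an object; "grip_force" is the grip in N (left out, the last holds). Time passes only in rows, so rows that repeat a pose let the fingers close. It gives the time, the measured TCP pose, the force, the opening and the grip force at its end, in the units of the state.
- robot.observe(): the state, without advancing time (a new reading comes with each control period).
- robot.get_image(name): name is "scene" or "top"; returns a dict with "image" (384x512x3 uint8, red, green, blue), "vertical_fov" (degrees; the focal length in pixels is half the picture's height over the tangent of half this angle, whatever the lens; pixels are square), "cx", "cy" (the principal point, pixels), "xyz" and "rotation" of the camera in the world. Camera axes: x right, y up, looking along -z (the intrinsics and any distortion apply to the point x, -y, -z); pixel columns grow to the right and rows downward; lengths in m; the calibration is good to about 2 mm. A picture is of the moment at which its call begins. There is no depth.
- robot.finish_job(): hands the job in; it is judged then, once.
The state is a dict: "time": time; "joint_positions": joint angles; "dq": joint speeds; "joint_efforts": joint torques, N m; "position": TCP position; "orientation": TCP orientation; "force": force on the tool from outside, world axes, zero at the start; "moment": the same for the moment, N m; "gripper_width": finger opening in m; "finger_force": force on a finger pad.
Only numpy, scipy, OpenCV 4.12 (cv2) and the standard library are available. Lean on these libraries where they do the work, as an engineer would, in place of code of your own. Each camera call takes 0.05 s, during which the arm holds its last target. There are 200 camera calls.

## Working session

There is one attempt and no reset: what is moved stays moved. The work goes in short steps, Python scripts to look and compute and a tool call to move; the robot and the scene stay as the last step left them, time stands still between calls to the robot, and variables do not carry over. Pictures are saved under pics/ and viewed, at most 10 in all, crops included, and the job is handed in when it is done.

Besides the shell and the picture viewer there is one more tool, called as name([rows], argument=value, ...), one row to a line, values as JSON. play_rows: Moves the arm, as the interface text tells. Its arguments: {"type":"object","properties":{"steps":{"type":"array"},"grip_force":{"type":"number"}},"required":["steps"]}

```bash
mkdir -p pics; cat > h.py <<'E'
import numpy as np,cv2
from plant import robot
from scipy.spatial.transform import Rotation as R
def ray(c,u,v):
    f=192/np.tan(np.radians(c["vertical_fov"])/2)
    d=np.array([(u-c["cx"])/f,-(v-c["cy"])/f,-1]);r=np.array(c["rotation"])
    M=r if r.shape==(3,3) else R.from_rotvec(r).as_matrix()
    return np.array(c["xyz"]),M@d
def onz(c,u,v,z):
    o,d=ray(c,u,v);return o+d*(z-o[2])/d[2]
E
python3 - <<'E'
from h import *
for n in("scene","top"):
    c=robot.get_image(n);im=c.pop("image");print(c)
    cv2.imwrite(f"pics/{n}0.png",cv2.resize(im[:,:,::-1],(800,600)))
    np.save(n+"0.npy",{**c,"image":im},allow_pickle=True)
print(robot.observe())
E
```

```text
{'vertical_fov': 56.44549994295307, 'cx': 255.72324488797767, 'cy': 192.5825254788246, 'xyz': array([ 1.0515957 , -0.49166947,  0.92743389]), 'rotation': array([0.7399832 , 0.34871943, 0.78399488])}
{'vertical_fov': 57.736902049298585, 'cx': 257.0631471588243, 'cy': 192.76959381388738, 'xyz': array([0.28339586, 0.06118744, 1.0846022 ]), 'rotation': array([ 0.10243684, -0.13342072, -1.5704581 ])}
{'time': 0.1, 'joint_positions': array([-1.24871149,  0.31163477,  0.01398422,  1.51289236, -0.00443214,
        1.31923219, -0.02722398]), 'dq': array([-6.92108415e-05, -2.22922763e-03, -1.68598104e-03, -5.44595242e-03,
        1.91395938e-04, -6.92377656e-04,  7.80407275e-04]), 'joint_efforts': array([ 1.01686499e-03, -3.80855763e+01,  1.46803069e-01, -2.31243145e+01,
        1.22790132e-02,  8.03700183e-03, -5.27493441e-06]), 'position': array([0.1954476, 0.5134352, 0.2493374]), 'orientation': array([-0.56814417, -3.08945343,  0.0033138 ]), 'force': array([ 0.33664697, -0.2884118 ,  0.39996808]), 'moment': array([ 0.00433089, -0.01097885, -0.02887805]), 'finger_force': 0.0, 'gripper_width': 0.08572703063980465}
```

View pics/scene0.png

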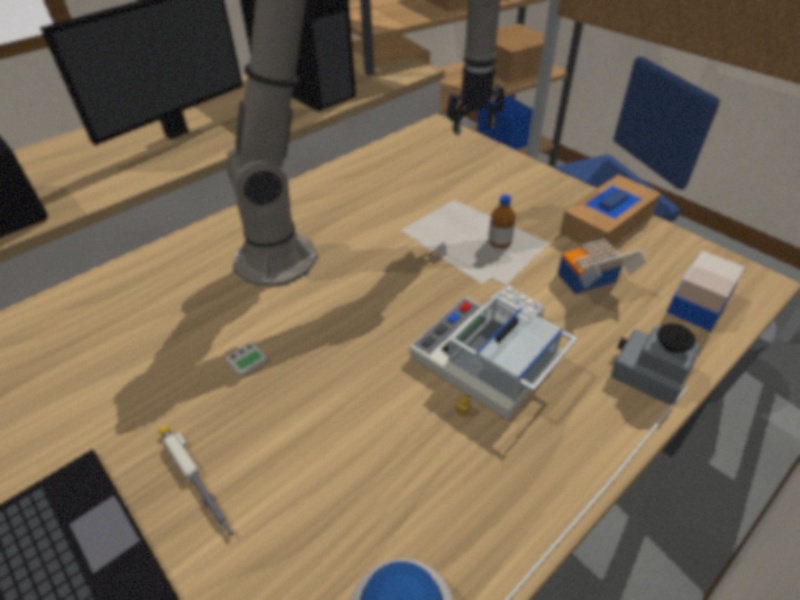

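View pics/top0.png

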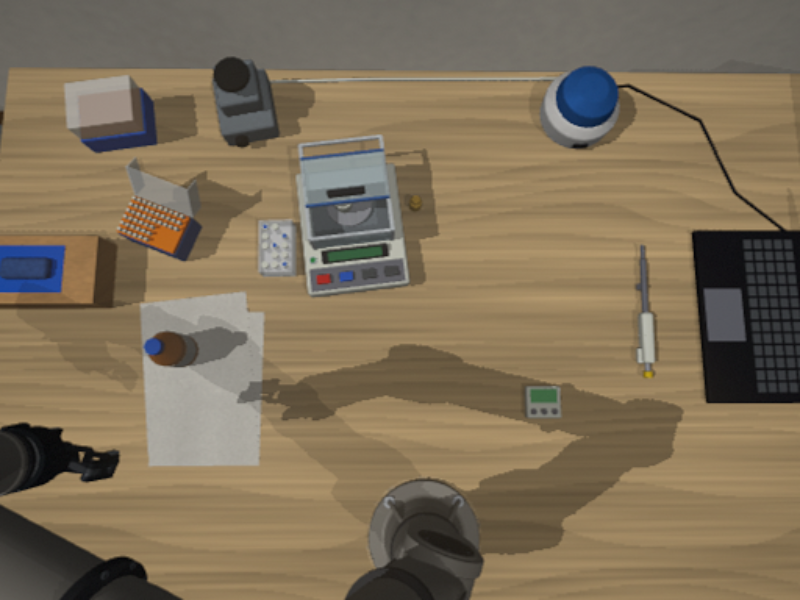

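The top view (800x600 scale) shows the balance facing the robot. The red key is at (324,279), the tare key at (346,276), the grey keys at (370,273) and (392,271), and the black handle at (346,191). In the scene view, tare is near (455,317) and the handle near (507,330).

```bash
python3 - <<'E'
from h import *
def blob(m,x,y,r=14):
    n,l,s,c=cv2.connectedComponentsWithStats(m.astype(np.uint8))
    ok=[i for i in range(1,n) if s[i,4]>8 and np.hypot(*(c[i]-(x,y)))<r]
    return [(c[i].round(2),s[i]) for i in ok]
out=[]
for n,red,tare,hd in(("top",(324,279),(346,276),(346,191)),("scene",(466,307),(455,317),(507,330))):
    c=np.load(n+"0.npy",allow_pickle=True).item();im=c["image"].astype(int);r,g,b=im[...,0],im[...,1],im[...,2]
    hsv=cv2.cvtColor(c["image"],cv2.COLOR_RGB2HSV)
    k=.64
    for nm,m,p,z in(("red",(r>g+60)&(r>b+60),red,.051),("tare",(b>r+60)&(b>g+30),tare,.051),("handle",im.max(2)<60,hd,.1345)):
        for cc,s in blob(m,p[0]*k,p[1]*k,8): print(n,nm,cc,s,onz(c,*cc,z).round(4))
    x,y=[int(v*k) for v in (350,235) ] if n=="top" else [int(v*k) for v in (490,340)]
    cr=c["image"][y-70:y+50,x-55:x+65] if n=="top" else c["image"][y-55:y+65,x-70:x+70]
    out.append(cv2.resize(cr[:120,:120],(400,400),interpolation=cv2.INTER_CUBIC));print(n,"crop org",(x-55,y-70) if n=="top" else (x-70,y-55))
cv2.imwrite("pics/crop1.png",np.hstack(out)[:,:,::-1])
E
```

```text
top red [206.55 178.17] [203 175   9   7  47] [0.4844 0.1924 0.051 ]
top tare [221.06 176.31] [217 174   9   6  48] [0.4901 0.1489 0.051 ]
top handle [221.13 122.53] [210 119  23   8 104] [0.629  0.1433 0.1345]
top crop org (169, 80)
scene red [297.64 195.57] [295 193   7   6  28] [0.4865 0.1916 0.051 ]
scene tare [290.13 202.73] [287 200   7   6  30] [0.4928 0.1479 0.051 ]
scene handle [324.   210.76] [318 205  13  13  42] [0.6384 0.1369 0.1345]
scene crop org (243, 162)
```

View pics/crop1.png

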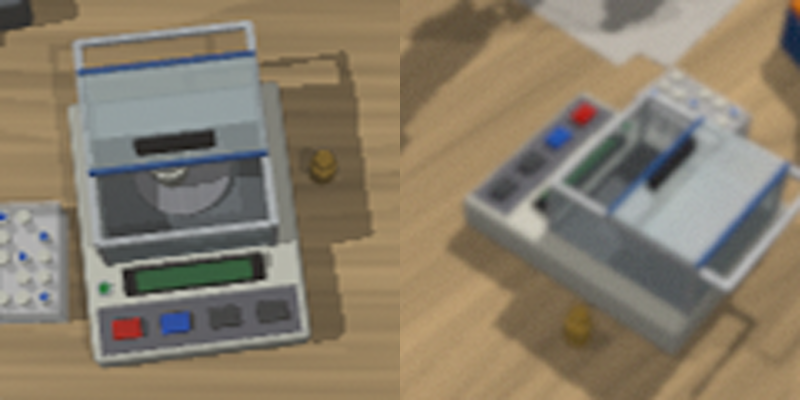

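The crop shows all four keys, the handle sitting mid-roof and the cover open by about 60 mm. Key spacing measures 43.9 mm against the stated 44 mm. Balance yaw is about 7.7° and its centre about (0.5915, 0.140). I'll move over with shut fingers, turned to line up with the balance.

play_rows([
  [1, [-3.6, -1.06, 0], -3.6],
  [1, [-7.2, -2.12, 0], -7.2],
  [1, [-10.7, -3.18, 0], -10.8],
  [1, [-14.3, -4.25, 0], -14.3],
  [1, [-17.9, -5.3, 0], -17.9],
  [1, [-21.5, -6.4, 0], -21.5],
  [1, [-25.1, -7.4, 0], -25.1],
  [1, [-28.6, -8.5, 0], -28.6],
])

```text
time: 0.77
position: [0.4339, 0.3313, 0.2499]
orientation: [0.217, -3.134, 0.001]
force: [0.2, 1.4, -0.8]
gripper_width: -0.0
finger_force: 0.0
```

```bash
cat >> h.py <<'E'
th=np.radians(7.7);XB=np.array([np.cos(th),np.sin(th),0]);YB=np.array([-np.sin(th),np.cos(th),0])
C0=np.array([.4915,.1484,0])+.098*XB-.022*YB
def rep():
    s=robot.observe();M=R.from_rotvec(s["orientation"]).as_matrix();d=s["position"]-C0
    print("t",round(s["time"],2),"pos",s["position"].round(4),"bal mm",(1000*np.array([d@XB,d@YB,d[2]])).round(1),"F bal",np.round([s["force"]@XB,s["force"]@YB,s["force"][2]],2),"w",round(s["gripper_width"],4),"yaw err deg",np.degrees(np.arctan2(M[:,1]@XB,M[:,1]@YB)).round(2))
    return s,M
def to(bx,by,z):
    s,M=rep();t=C0+bx/1000*XB+by/1000*YB;t[2]=z/1000
    print("tool shift cm",(100*M.T@(t-s["position"])).round(2))
E
python3 -c "
from h import *
to(85,0,249)"
```

```text
t 0.77 pos [0.4339 0.3313 0.2499] bal mm [-130.6  210.9  249.9] F bal [ 0.37  1.41 -0.84] w -0.0 yaw err deg -0.23
tool shift cm [-21.48 -21.18   0.08]
```

play_rows([
  [1, [-2.7, -2.65, 0], 0],
  [1, [-5.4, -5.3, 0], 0],
  [1, [-8.1, -7.95, 0], 0],
  [1, [-10.8, -10.6, 0], 0],
  [1, [-13.5, -13.2, 0], 0],
  [1, [-16.2, -15.9, 0], 0],
  [1, [-18.9, -18.5, 0], 0],
  [1, [-21.5, -21.2, 0], 0],
])

```text
time: 1.43
position: [0.6753, 0.1508, 0.2495]
orientation: [0.213, -3.133, -0.0]
force: [1.3, 0.6, -0.6]
gripper_width: -0.0
finger_force: 0.0
```

play_rows([
  [1, [0, 0, 2], 0],
  [1, [0, 0, 4], 0],
  [1, [0, 0, 6], 0],
  [1, [0, 0, 8], 0],
  [1, [0, 0, 8], 0],
])

```text
time: 1.85
position: [0.6709, 0.1512, 0.164]
orientation: [0.211, -3.123, 0.003]
force: [-1.6, 0.7, -0.4]
gripper_width: -0.0002
finger_force: 0.0
```

```bash
python3 - <<'E'
from h import *
to(85,0,145)
out=[]
for n,x,y in(("top",225,130),("scene",325,205)):
    c=robot.get_image(n)
    out.append(cv2.resize(c["image"][y-60:y+60,x-60:x+60],(400,400),interpolation=cv2.INTER_CUBIC))
cv2.imwrite("pics/crop2.png",np.hstack(out)[:,:,::-1])
E
```

```text
t 1.85 pos [0.6709 0.1512 0.164 ] bal mm [ 80.1   0.7 164. ] F bal [-1.47  0.91 -0.38] w -0.0002 yaw err deg -0.05
tool shift cm [-0.51 -0.07  1.89]
```

View pics/crop2.png

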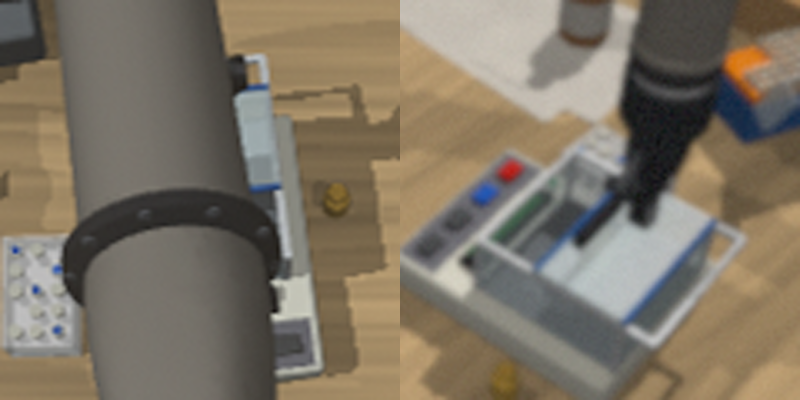

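The scene view shows the shut fingertips hovering over the cover behind the black handle, with the arm blocking the top view. I'll settle, then lower gently.

play_rows([
  [1, [0, 0, 0], 0],
  [1, [0, 0, 0], 0],
  [1, [0, 0, 0.5], 0],
  [1, [0, 0, 1.0], 0],
  [1, [0, 0, 1.5], 0],
  [1, [0, 0, 2], 0],
  [1, [0, 0, 2], 0],
  [1, [0, 0, 2], 0],
])

```text
time: 2.62
position: [0.6739, 0.1518, 0.1495]
orientation: [0.213, -3.133, 0.0]
force: [-0.4, -1.0, -0.2]
gripper_width: -0.0002
finger_force: 0.0
```

```bash
python3 -c "
from h import *
to(41,0,144)"
```

```text
t 2.62 pos [0.6739 0.1518 0.1495] bal mm [ 83.2   0.9 149.5] F bal [-0.57 -0.91 -0.22] w -0.0002 yaw err deg -0.06
tool shift cm [ 4.22 -0.09  0.55]
```

play_rows([
  [1, [0, 0, 0.35], 0],
  [1, [0, 0, 0.7], 0],
  [1, [0, 0, 0.7], 0],
  [1, [0.5, 0, 0.7], 0],
  [1, [1.0, 0, 0.7], 0],
  [1, [1.4, 0, 0.7], 0],
  [1, [1.7, 0, 0.7], 0],
  [1, [1.7, 0, 0.7], 0],
])

```text
time: 3.28
position: [0.6568, 0.1496, 0.1437]
orientation: [0.213, -3.134, -0.0]
force: [1.0, 0.3, 0.5]
gripper_width: 0.0001
finger_force: 0.0
```

play_rows([
  [1, [0.3, 0, 0], 0],
  [1, [0.6, 0, 0], 0],
  [1, [0.9, 0, 0], 0],
  [1, [1.2, 0, 0], 0],
  [1, [1.5, 0, 0], 0],
  [1, [1.8, 0, 0], 0],
  [1, [2.1, 0, 0], 0],
  [1, [2.4, 0, 0], 0],
])

```text
time: 3.95
position: [0.6336, 0.1465, 0.1434]
orientation: [-0.213, 3.134, 0.0]
force: [1.8, 0.4, 0.6]
gripper_width: -0.0001
finger_force: 0.9
```

```bash
python3 - <<'E'
from h import *
to(-3,0,143)
out=[]
for n,x,y in(("top",225,130),("scene",325,205)):
    c=robot.get_image(n)
    out.append(cv2.resize(c["image"][y-60:y+60,x-60:x+60],(400,400),interpolation=cv2.INTER_CUBIC))
cv2.imwrite("pics/crop3.png",np.hstack(out)[:,:,::-1])
E
```

```text
t 3.95 pos [0.6336 0.1465 0.1434] bal mm [ 42.6   1.  143.4] F bal [1.83 0.18 0.59] w -0.0001 yaw err deg -0.07
tool shift cm [ 4.56 -0.1   0.04]
```

View pics/crop3.png

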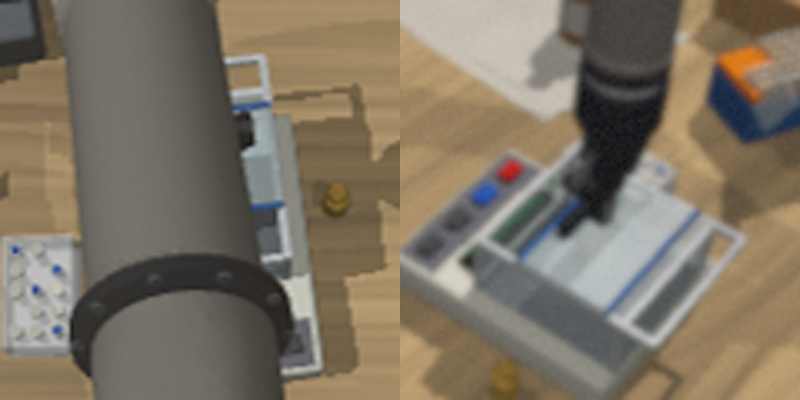

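The scene view shows the cover moving forward with the handle, at about 1.8 N. The rear gap is opening up as expected, so I'll keep pushing.

play_rows([
  [1, [0.45, 0, 0], 0],
  [1, [0.9, 0, 0], 0],
  [1, [1.35, 0, 0], 0],
  [1, [1.8, 0, 0], 0],
  [1, [2.25, 0, 0], 0],
  [1, [2.7, 0, 0], 0],
  [1, [3.1, 0, 0], 0],
  [1, [3.4, 0, 0], 0],
])

```text
time: 4.72
position: [0.5994, 0.142, 0.1434]
orientation: [0.213, -3.134, -0.001]
force: [1.6, 1.7, -0.8]
gripper_width: 0.0
finger_force: 0.9
```

play_rows([
  [1, [0.15, 0, 0], 0],
  [1, [0.3, 0, 0], 0],
  [1, [0.45, 0, 0], 0],
  [1, [0.6, 0, 0], 0],
  [1, [0.7, 0, 0], 0],
  [1, [0.7, 0, 0], 0],
])

```text
time: 5.22
position: [0.593, 0.1406, 0.1434]
orientation: [0.213, -3.134, 0.0]
force: [1.2, 0.8, 0.3]
gripper_width: -0.0002
finger_force: 0.5
```

```bash
python3 -c "
from h import *
to(-3,0,143)"
```

```text
t 5.22 pos [0.593  0.1406 0.1434] bal mm [  1.5   0.7 143.4] F bal [1.33 0.63 0.26] w -0.0002 yaw err deg -0.06
tool shift cm [ 0.45 -0.07  0.04]
```

Now small steps until the force rises at the stop.

play_rows([
  [1, [0.1, 0, 0], 0],
  [1, [0.2, 0, 0], 0],
  [1, [0.3, 0, 0], 0],
  [1, [0.3, 0, 0], 0],
])

```text
time: 5.55
position: [0.59, 0.1401, 0.1434]
orientation: [0.212, -3.134, 0.0]
force: [0.9, 0.4, -0.1]
gripper_width: -0.0001
finger_force: 0.6
```

play_rows([
  [1, [0.1, 0, 0], 0],
  [1, [0.2, 0, 0], 0],
  [1, [0.2, 0, 0], 0],
])

```text
time: 5.8
position: [0.588, 0.1398, 0.1433]
orientation: [0.212, -3.134, 0.0]
force: [1.5, 1.8, 0.1]
gripper_width: -0.0004
finger_force: 0.6
```

play_rows([
  [1, [0.1, 0, 0], 0],
  [1, [0.2, 0, 0], 0],
  [1, [0.2, 0, 0], 0],
])

```text
time: 6.05
position: [0.5879, 0.1398, 0.1435]
orientation: [-0.212, 3.13, 0.0]
force: [5.1, 1.3, -1.1]
gripper_width: -0.0002
finger_force: 2.7
```

play_rows([
  [1, [0.1, 0, 0], 0],
  [1, [0.2, 0, 0], 0],
  [1, [0.2, 0, 0], 0],
])

```text
time: 6.3
position: [0.5877, 0.1398, 0.1436]
orientation: [-0.212, 3.126, 0.001]
force: [8.7, 2.6, -4.7]
gripper_width: -0.0002
finger_force: 4.6
```

```bash
python3 - <<'E'
from h import *
to(-3,0,143)
out=[]
for n,x,y in(("top",225,130),("scene",315,205)):
    c=robot.get_image(n)
    out.append(cv2.resize(c["image"][y-60:y+60,x-60:x+60],(400,400),interpolation=cv2.INTER_CUBIC))
cv2.imwrite("pics/crop4.png",np.hstack(out)[:,:,::-1])
E
```

```text
t 6.3 pos [0.5877 0.1398 0.1436] bal mm [ -3.8   0.6 143.6] F bal [ 8.93  1.43 -4.71] w -0.0002 yaw err deg -0.04
tool shift cm [-0.08 -0.06  0.06]
```

View pics/crop4.png

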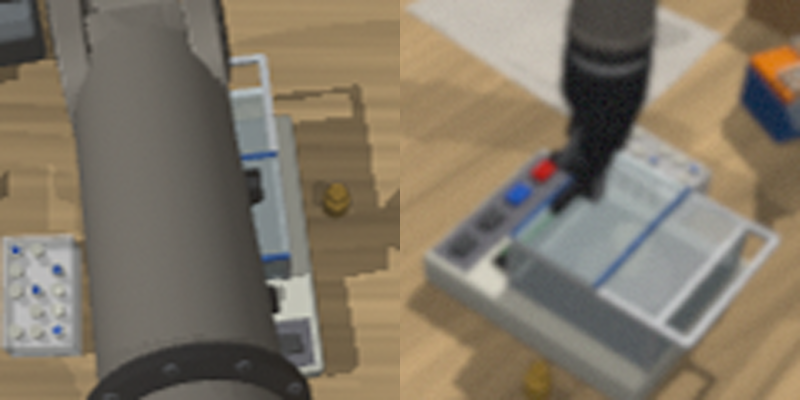

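The force rose to 9 N at balance x = -3.8 mm, against a predicted -3. The picture shows the cover's front edge up against the display end of the shield, so it is shut. Backing off and rising.

play_rows([
  [1, [-0.6, 0, 0], 0],
  [1, [-1.3, 0, 0], 0],
  [1, [-1.3, 0, 0], 0],
  [1, [-1.3, 0, -1], 0],
  [1, [-1.3, 0, -2.5], 0],
  [1, [-1.3, 0, -4.5], 0],
  [1, [-1.3, 0, -5], 0],
  [1, [-1.3, 0, -5], 0],
])

```text
time: 7.07
position: [0.5982, 0.1414, 0.1959]
orientation: [-0.212, 3.13, 0.001]
force: [-0.3, -0.5, 0.4]
gripper_width: 0.0001
finger_force: 0.0
```

```bash
python3 -c "
from h import *
to(-98,22,193)"
```

```text
t 7.07 pos [0.5982 0.1414 0.1959] bal mm [  6.8   0.8 195.9] F bal [-0.4  -0.5   0.41] w 0.0001 yaw err deg -0.06
tool shift cm [10.48  2.13  0.25]
```

play_rows([
  [1, [2, 0.4, 0], 0],
  [1, [4, 0.8, 0], 0],
  [1, [6, 1.2, 0], 0],
  [1, [8, 1.6, 0], 0],
  [1, [9.5, 2, 0], 0],
  [1, [10.5, 2.1, 0], 0],
  [1, [10.5, 2.1, 0], 0],
  [1, [10.5, 2.1, 0], 0],
])

```text
time: 7.73
position: [0.4896, 0.1478, 0.1928]
orientation: [0.213, -3.133, 0.0]
force: [0.9, 0.2, -0.1]
gripper_width: 0.0001
finger_force: 0.0
```

play_rows([
  [1, [0, 0, 2], 0],
  [1, [0, 0, 4], 0],
  [1, [0, 0, 6], 0],
  [1, [0, 0, 8], 0],
  [1, [0, 0, 9], 0],
  [1, [0, 0, 9.5], 0],
  [1, [0, 0, 9.5], 0],
  [1, [0, 0, 9.5], 0],
])

```text
time: 8.4
position: [0.4911, 0.1479, 0.0988]
orientation: [-0.212, 3.133, 0.0]
force: [-0.2, 0.1, 0.2]
gripper_width: -0.0
finger_force: 0.0
```

```bash
python3 - <<'E'
from h import *
to(-98,22,71)
out=[]
for n,x,y in(("top",225,130),("scene",305,195)):
    c=robot.get_image(n)
    out.append(cv2.resize(c["image"][y-45:y+45,x-45:x+45] if n=="scene" else c["image"][y-60:y+60,x-60:x+60],(400,400),interpolation=cv2.INTER_CUBIC))
cv2.imwrite("pics/crop5.png",np.hstack(out)[:,:,::-1])
E
```

```text
t 8.4 pos [0.4911 0.1479 0.0988] bal mm [-98.5  21.6  98.8] F bal [-0.17  0.08  0.24] w -0.0 yaw err deg -0.04
tool shift cm [-0.04  0.04  2.78]
```

View pics/crop5.png

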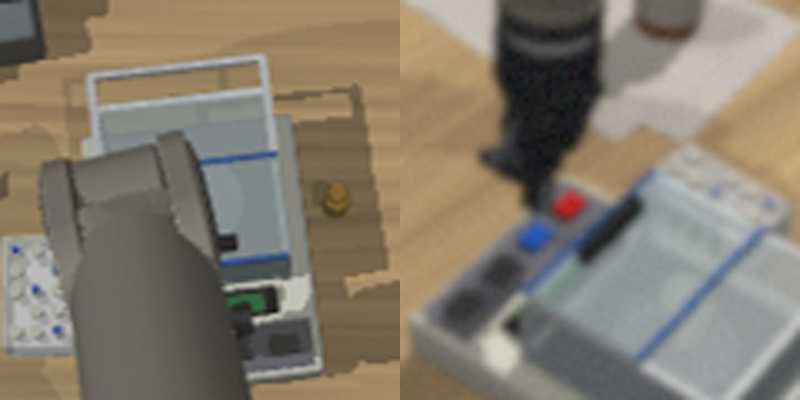

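The top view confirms the cover is shut, with its handle and blue front edge at the shield's front. The fingers hover above the blue key, which the scene view shows at crop (535,237). Lowering slowly.

play_rows([
  [1, [0, 0, 0.7], 0],
  [1, [0, 0, 1.3], 0],
  [1, [0, 0, 1.9], 0],
  [1, [0, 0, 2.3], 0],
  [1, [0, 0, 2.5], 0],
  [1, [0, 0, 2.5], 0],
])

```text
time: 9.0
position: [0.4896, 0.1477, 0.0725]
orientation: [0.212, -3.133, 0.001]
force: [-0.2, -0.2, 0.5]
gripper_width: 0.0003
finger_force: 0.0
```

play_rows([
  [1, [0, 0, 0.1], 0],
  [1, [0, 0, 0.2], 0],
  [1, [0, 0, 0.3], 0],
  [1, [0, 0, 0.4], 0],
  [1, [0, 0, 0.4], 0],
])

```text
time: 9.42
position: [0.4905, 0.148, 0.0696]
orientation: [-0.213, 3.134, 0.0]
force: [-0.2, 0.4, 1.6]
gripper_width: 0.0001
finger_force: 1.0
```

play_rows([
  [1, [0, 0, 0.1], 0],
  [1, [0, 0, 0.2], 0],
  [1, [0, 0, 0.2], 0],
  [1, [0, 0, 0.2], 0],
])

```text
time: 9.75
position: [0.4905, 0.148, 0.0676]
orientation: [-0.213, 3.134, 0.0]
force: [-0.6, -0.4, 3.6]
gripper_width: 0.0
finger_force: 1.7
```

play_rows([
  [1, [0, 0, 0.1], 0],
  [1, [0, 0, 0.2], 0],
  [1, [0, 0, 0.2], 0],
  [1, [0, 0, 0.2], 0],
])

```text
time: 10.08
position: [0.4905, 0.148, 0.0669]
orientation: [-0.212, 3.134, 0.001]
force: [-2.7, -2.1, 12.8]
gripper_width: 0.0001
finger_force: 6.4
```

The key has bottomed out: tip about 48 mm up, which is 4 mm of travel, with 12.8 N. Releasing and drawing back.

play_rows([
  [1, [0, 0, -0.3], 0],
  [1, [0, 0, -0.8], 0],
  [1, [0, 0, -1.5], 0],
  [1, [0, 0, -3], 0],
  [1, [0, 0, -5], 0],
  [1, [0, 0, -8], 0],
  [1, [0, 0, -11], 0],
  [1, [0, 0, -14], 0],
])

```text
time: 10.75
position: [0.4895, 0.1476, 0.2063]
orientation: [0.212, -3.133, 0.001]
force: [0.9, 0.7, -0.5]
gripper_width: -0.0
finger_force: 0.0
```

play_rows([
  [1, [2, 3, 0], 0],
  [1, [3, 6, 0], 0],
  [1, [4, 9, 0], 0],
  [1, [4, 12, 0], 0],
  [1, [4, 15, 0], 0],
  [1, [4, 17, 0], 0],
  [1, [4, 17, 0], 0],
  [1, [4, 17, 0], 0],
])

```text
time: 11.42
position: [0.4266, 0.3121, 0.2048]
orientation: [0.218, -3.133, 0.001]
force: [-0.1, -0.5, 0.3]
gripper_width: 0.0004
finger_force: 0.0
```

```bash
python3 - <<'E'
from h import *
rep()
c=robot.get_image("top");cv2.imwrite("pics/end.png",cv2.resize(c["image"][:,:,::-1],(800,600)))
E
```

```text
t 11.42 pos [0.4266 0.3121 0.2048] bal mm [-140.4  192.9  204.8] F bal [-0.16 -0.5   0.34] w 0.0004 yaw err deg -0.26
```

View pics/end.png

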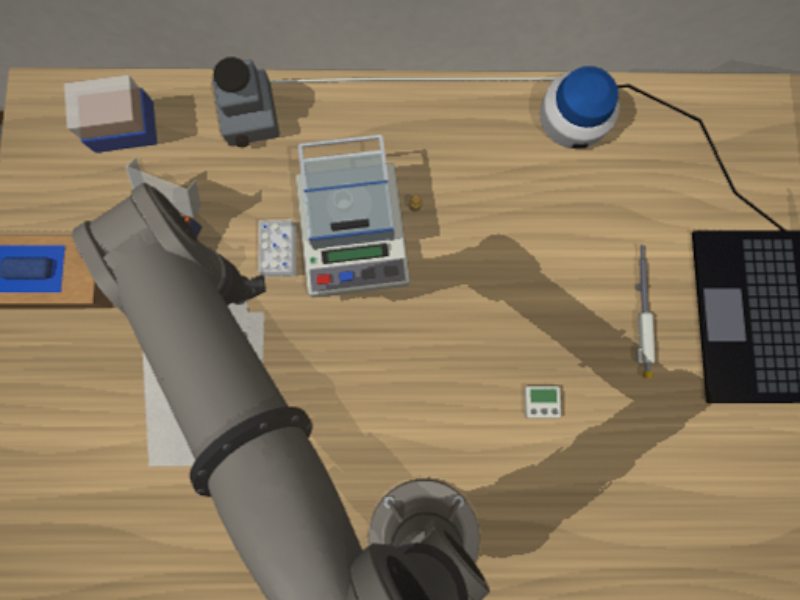

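The cover is shut with its handle at (350,225), the cup is in place on the pan, and every visible object is where it was. The arm is clear, so I'm handing in.

```bash
python3 -c "
from plant import robot
print(robot.finish_job())"
```

```text
the job is handed in; nothing more can be done
None
```

The cover is shut against its stop, the tare key was pressed fully down and released, the arm is drawn back clear, and the job is handed in at about 11.4 s; no verdict was returned, and the arm hid the bottle and most of the tip box in the final picture.

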